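# Gauge the fired test bar from the tight tin

### The arm

A 6-joint arm with a two-finger parallel gripper is mounted at the origin on the work surface. World frame = base frame: x ahead of the robot, y to its left, z up, the work surface at z = 0. Lengths are in m, angles in degrees, forces in N, time in s.
With the tool pointing down it reaches from about 0.3 to 0.75 m from the base axis. Payload 8.5 kg.
Tool frame: the origin (TCP) lies midway between the tips of the shut fingers; the grasp point (between the pads) lies 19 mm behind it (env.tcp_to_grasp is the z of the grasp point in the tool frame, in m); z points along the fingers, y is the line along which they close (so a half turn about z gives the same grasp; the last joint's range is limited). The gripper opens to 85 mm and grips with 20 to 120 N. Pads are 22 mm wide; open, the fingers measure 114 mm over their backs; the gripper's body (76 mm by 85 mm) begins 54 mm behind the grasp point. The pads swing forward as they close: fully open they stand 13 mm farther back than shut.
Start: joints at [-85.445, 21.807, 74.336, -0, 83.858, -12.336], TCP at [0.16, -0.526, 0.231] pointing down, gripper open.
Joint ranges: [-178.18, 178.18], [-50.72, 133.34], [12.68, 142.11], [-81.47, 261.47], [9.98, 163.14], [-165.26, 165.26]. Speed limits (degrees/s): [136.94, 136.94, 180, 180, 180, 180].

### API

Orientations are given as a 3x3 rotation matrix whose columns are the frame's x, y, z axes.
In Python, from rig import env, imaging, job, models gives the robot as it stands. The module is installed in compiled form; this text tells all that it offers.
- The arm moves only by the tool jog_arm, never from a script. Its argument "plan" is text: rows parted by semicolons, each of 7 numbers parted by spaces: the turn, a rotation vector about the tool's x, y, z in degrees, then the shift along the tool's x, y, z in cm, then the closure in counts, from 0 (fully open) to 255 (shut). In form: rx ry rz x y z claw; .... A call has 1 to 10 rows; each row shifts and turns the commanded pose from where the row before left it, along the tool's axes as they then stand; what a row does not reach is not made up. A row lasts 1/12 s, in which the tool goes at most 41.7 mm and 7.16 degrees, less where a joint would pass 70% of its speed; a pose out of reach is approached as far as the arm can. A call with a gripper value outside its range is refused whole. The fingers move at their own pace and stop on an object; "grip_force" is the grip in N (left out, the last holds). Time passes only in rows, so rows that do not move let the fingers close. It gives the time, the measured TCP pose, the force, the opening and the grip force at its end, in the units of the state.
- env.observe(): the state, without advancing time (a new reading comes with each control period).
- imaging.get_image(name): name is "scene" or "side" or "wrist"; returns a dict with "pixels" (480x640x3 uint8, red, green, blue), "depth" (480x640 float32, m along the optical axis (not along the pixel's ray), 0 where there is no reading), "fov_y" (degrees; the focal length in pixels is half the picture's height over the tangent of half this angle, whatever the lens; pixels are square), "cx", "cy" (the principal point, pixels), "world_from_camera" (4x4, takes a point from camera to world coordinates). Camera axes: x right, y down, z forward; pixel columns grow to the right and rows downward; lengths in m; the calibration is good to about 2 mm. A picture is of the moment at which its call begins.
- job.close_job(): hands the job in; it is judged then, once.
Trained networks look in the newest picture that a camera, given by its name, has taken for a name from the list of things; names that differ only in an ending like _2 or _b are one class to them, and where a whole thing is asked for, a point or a joint stands for the part that bears it (a point fixed in the world has none). Each returns a list of dicts, best first, with "confidence" (0 to 1); they miss things now and then, are a little off and sometimes report something else, mostly with a low value. They report only what shows in the picture. A call takes as long as a camera call. They do not tell look-alikes from the thing itself.
- models.outline_of(camera, query): "region" (480x640 bool, what is visible of it) and "bbox" ([centre column, centre row, width, height] in pixels, round what is visible of it).
- models.tip_of(camera, query): "at" ([column, row] in pixels: a listed point, or the origin of a listed thing).
The state is a dict: "time_s": time; "q": joint angles; "qvel": joint speeds; "joint_efforts": joint torques, N m; "position": TCP position; "tool_rot": TCP orientation; "ft_force": force on the tool from outside, world axes, zero at the start; "wrist_torque": the same for the moment, N m; "grip_width": finger opening in m; "gripper_force": force on a finger pad.
Only numpy, scipy, OpenCV 4.12 (cv2) and the standard library are available. Lean on these libraries where they do the work, as an engineer would, in place of code of your own. Each camera call takes 0.05 s, during which the arm holds its last target. There are 200 camera calls.

### The job

Slide the closed tin all the way home under the lips of the bench keeper so that its foot is held down, then draw the tight lid straight up off it and stand the lid, open end down, on the plywood board. Take the fired clay bar out of the tin, stand it on its long edge in the wide end of the tapered gauge slot, and slide it along until it wedges between both jaws. Leave it wedged there for reading, with the tin still home in the keeper and the figurine, the jar and the spatula left as they were.

Things in the scene. Friction and masses are not known exactly. Their poses are not given: they have to be found in the camera images.
- tin: Base of the steel tin, loose, 0.35 kg. Origin: centre of its underside; x along its length, z up; both ends alike. Foot plate 106 x 96 x 6 mm, slippery below, shoulder 92 x 60 mm up to z = 14 mm, neck 83 x 51 mm up to z = 54 mm. Springs in the neck grip the lid with about 11 N over its first 36 mm of lift, more than the loaded base weighs: unheld, it comes up too.
- lid: Plain aluminium lid, a deep cap 92 x 60 mm outside (x, y), 80 mm high, walls 3 mm, 0.14 kg. Origin: centre of its open lower rim; z towards its closed top. At first fully on, rim on the tin's shoulder 14 mm above the tin's underside, top at 94 mm. Gripped across its 60 mm width it slides the whole tin along the bench. The rim must rise 70 mm to clear the bar.
- lid_top (a point): Centre of the lid's outer top face, 80 mm along z from the lid's origin.
- bar: Fired terracotta test bar, 70 long x 24 thick x 60 mm tall (x, y, z), 0.2 kg. Origin: centre of its underside; x along its length, z up. Stands in the tin's pocket, its length along the tin's x, hidden by the lid at first; lid off, its top 30 mm stand above the neck.
- keeper: Keeper, dark steel, fixed: two parallel angle irons, back stop at +x, mouth at -x flared to 130 mm at x = -85 mm. Origin, on the bench: where the tin's underside centre lies when home. The tin slides in on the bench along +x, its length along x, either way round. Channel 102 mm wide from x = -58 mm; stop face at x = +54 mm.
- board: Plywood ware board for the lid, fixed flat on the bench, 160 x 160 x 12 mm. Origin: centre of its underside; its top is at z = 12 mm. It may lie on the robot's left or right.
- gauge: Tapered gauge, fixed: dark steel plate 210 x 110 x 8 mm with two bright steel jaws whose tops are at z = 30 mm. Origin: centre of the plate's underside; x along the slot to its narrow end. Slot 46 mm wide at x = -60 mm, evenly narrowing to 14 mm at x = +100 mm; floor z = 8 mm. Bare plate before the mouth. On the other side of the bench from the board.
- jaw_left: Jaw of the gauge on its +y side, 12 mm thick; frame identical to the gauge's.
- jaw_right: Jaw of the gauge on its -y side, 12 mm thick; frame identical to the gauge's.
- bust: Bystander: terracotta figurine, 115 mm tall, 72 mm wide. Origin: centre of its underside.
- jar: Bystander: white jar with a black cap, 60 mm wide, 85 mm tall. Origin: centre of its underside.
- spatula: Bystander: spatula 190 mm long lying beyond the keeper. Origin: underside, near its middle.
- tin_pocket (a point): Centre of the floor of the tin's cork-lined pocket (76 x 28 mm along the tin's x, y), 24 mm above the tin's underside, 30 mm below the neck's rim. The bar stands here.
- keeper_lip (a point): Middle of the inner top edge of the keeper's +y lip (keeper frame x 0, y 36, z 15 mm). The two lips, 24 mm wide, run from x = -53 to +53 mm at each side, underside 10 mm above the bench: 4 mm of play over the tin's foot.
- gauge_stop (a point): Middle of the slot's floor where it is 24 mm wide (gauge frame x = +50 mm, z = 8 mm): the bar's leading end stops about here, the bar's centre then at about x = +15 mm. A push of 5 to 10 N wedges it. The bar stands 38 mm above the jaws.
Mind the look-alikes: they are no part of the job. Leave any blue or turquoise look-alike of the tin alone.

How it is judged (in metres and radians):
On the way, in this order (a step that is already met when the one before it is completed fails the run):
1. the closed tin is home in the keeper, lid still fully on (x of tin in the frame of keeper between -0.01 and 0.008 m and y of tin in the frame of keeper between -0.008 and 0.008 m and z of tin in the frame of keeper between -0.004 and 0.008 m and angle between the x axis of tin and the x axis of keeper, either way round below 0.1 rad and z of lid in the frame of tin between 0.008 and 0.02 m), for 0.1 s.
2. the lid has come straight up clear of the tin's neck while the keeper holds the base (x of tin in the frame of keeper between -0.01 and 0.008 m and y of tin in the frame of keeper between -0.008 and 0.008 m and z of tin in the frame of keeper between -0.004 and 0.008 m and angle between the x axis of tin and the x axis of keeper, either way round below 0.1 rad and z of lid in the frame of tin between 0.062 and 0.3 m and horizontal distance between lid and tin below 0.02 m and angle between lid's own z axis and vertical below 0.15 rad), for 0.05 s.
3. the lid stands open end down on the board, let go (x of lid in the frame of board between -0.055 and 0.055 m and y of lid in the frame of board between -0.055 and 0.055 m and z of lid in the frame of board between 0.009 and 0.016 m and angle between lid's own z axis and vertical below 0.06 rad and height (world z) of lid_top above 0.085 m and contact force between lid and the fingers below 0.1 N), for 0.2 s.
4. the bar stands on its long edge in the wide end of the slot (y of bar in the frame of gauge between -0.015 and 0.015 m and z of bar in the frame of gauge between 0.004 and 0.014 m and angle between bar's own z axis and vertical below 0.12 rad and angle between the x axis of bar and the x axis of gauge, either way round below 0.2 rad and x of bar in the frame of gauge between -0.085 and -0.02 m), for 0.1 s.
5. the bar has been slid along until it bears on both jaws (y of bar in the frame of gauge between -0.015 and 0.015 m and z of bar in the frame of gauge between 0.004 and 0.014 m and angle between bar's own z axis and vertical below 0.12 rad and angle between the x axis of bar and the x axis of gauge, either way round below 0.2 rad and x of bar in the frame of gauge between 0.007 and 0.024 m and contact force between bar and jaw_left above 0.3 N and contact force between bar and jaw_right above 0.3 N), for 0.05 s.
At the end, for the whole second after the job is handed in: Bar upright in the slot (7 deg), centre 7-24 mm along the gauge's x where it wedges, let go, at rest. Tin home in the keeper (10 mm along, 8 across, 0.1 rad, lifted under 8 mm). Lid flat on the board, open end down, centre within 55 mm of the board's along each side (y of bar in the frame of gauge between -0.015 and 0.015 m and z of bar in the frame of gauge between 0.004 and 0.014 m and angle between bar's own z axis and vertical below 0.12 rad and angle between the x axis of bar and the x axis of gauge, either way round below 0.2 rad and x of bar in the frame of gauge between 0.007 and 0.024 m and x of tin in the frame of keeper between -0.01 and 0.008 m and y of tin in the frame of keeper between -0.008 and 0.008 m and z of tin in the frame of keeper between -0.004 and 0.008 m and angle between the x axis of tin and the x axis of keeper, either way round below 0.1 rad and x of lid in the frame of board between -0.055 and 0.055 m and y of lid in the frame of board between -0.055 and 0.055 m and z of lid in the frame of board between 0.009 and 0.016 m and angle between lid's own z axis and vertical below 0.06 rad and height (world z) of lid_top above 0.085 m and contact force between bar and the fingers below 0.1 N and linear speed of each of bar, lid, tin below 0.01 m/s); the robot touches nothing.
It fails at once if the figurine is pushed over 20 mm or tipped (distance of bust from where it was at the start of the episode above 0.02 m or angle between bust's own z axis and vertical above 0.3 rad).
It fails at once if the jar is pushed over 20 mm or tipped (distance of jar from where it was at the start of the episode above 0.02 m or angle between jar's own z axis and vertical above 0.3 rad).
It fails at once if the spatula is pushed over 20 mm (distance of spatula from where it was at the start of the episode above 0.02 m).
It also fails if it takes over 69 s, if anything falls off the work surface, if the arm or the gripper's body presses on something with over 40 N, if the wrist force passes 120 N, or if a joint passes its speed limit or range.

## Working session

There is one attempt and no reset: what is moved stays moved. The work goes in short steps, Python scripts to look and compute and a tool call to move; the robot and the scene stay as the last step left them, time stands still between calls to the robot, and variables do not carry over. Pictures are saved under pics/ and viewed, at most 10 in all, crops included, and the job is handed in when it is done.

Besides the shell and the picture viewer there is one more tool, called after ">>>" as a command line: name --argument value ..., lists and objects as JSON in quotes. jog_arm: Moves the arm, as the interface text tells. Its arguments: {"type":"object","properties":{"plan":{"type":"string"},"grip_force":{"type":"number"}},"required":["plan"]}

```bash
mkdir -p pics
cat > h.py <<'E'
import numpy as np, cv2
from rig import env, imaging, job, models
def cloud(im):
    d=im["depth"]; f=240/np.tan(np.radians(im["fov_y"]/2))
    v,u=np.mgrid[0:480,0:640]
    P=np.stack([(u-im["cx"])/f*d,(v-im["cy"])/f*d,d,np.ones_like(d)],-1)@np.array(im["world_from_camera"]).T
    P=P[...,:3]; P[d<=0]=np.nan
    return P
def save(im,name,crop=None,scale=1):
    p=im["pixels"][...,::-1]
    if crop: p=p[crop[1]:crop[3],crop[0]:crop[2]]
    cv2.imwrite("pics/"+name,cv2.resize(p,None,fx=scale,fy=scale))
def rect(P,m,z0,z1):
    q=P[m&(P[...,2]>z0)&(P[...,2]<z1)][:,:2].astype(np.float32)
    return (len(q),)+(cv2.minAreaRect(q) if len(q)>4 else ())
E
python3 - <<'E'
from h import *
s=env.observe(); print(s["position"],s["tool_rot"],env.tcp_to_grasp,s["time_s"])
for c in ["scene","side"]:
    im=imaging.get_image(c); save(im,c+"0.png"); P=cloud(im); np.save(c+"P.npy",P)
    print(c,np.round(im["world_from_camera"],3).tolist())
    for n in ["tin","lid","keeper","board","gauge","jaw_left","jaw_right","bust","jar","spatula"]:
        for r in models.outline_of(c,n)[:3]:
            if r["confidence"]<.3: continue
            m=r["region"]; q=P[m]
            print(c,n,round(r["confidence"],2),np.round(r["bbox"]),np.round(np.nanmedian(q,0),3),"zmax",np.round(np.nanpercentile(q[:,2],97),3))
E
```

```text
[ 0.1597388  -0.52597595  0.23069813] [[ 9.56877031e-01  2.90493248e-01 -1.42163695e-04]
 [ 2.90493129e-01 -9.56875907e-01  1.49702546e-03]
 [ 2.98842773e-04 -1.47376685e-03 -9.99998869e-01]] -0.0187 0.0
scene [[-0.792, 0.399, -0.463, 1.285], [0.611, 0.526, -0.592, 1.037], [0.007, -0.751, -0.66, 1.096], [0.0, 0.0, 0.0, 1.0]]
scene tin 0.98 [474. 329.  53.  53.] [0.443 0.575 0.027] zmax 0.056
scene tin 0.91 [342. 235.  46.  18.] [0.458 0.085 0.008] zmax 0.015
scene tin 0.77 [404. 243.  39.  39.] [0.343 0.232 0.024] zmax 0.056
scene lid 0.67 [341. 218.  38.  37.] [0.444 0.076 0.076] zmax 0.099
scene keeper 0.98 [264. 236.  65.  45.] [ 0.66  -0.026  0.015] zmax 0.021
scene keeper 0.3 [342. 216.  39.  41.] [0.444 0.076 0.076] zmax 0.099
scene board 0.94 [253. 187.  54.  37.] [ 0.539 -0.281  0.014] zmax 0.019
scene board 0.35 [198. 213.  25.  34.] [ 0.759 -0.216  0.06 ] zmax 0.09
scene gauge 0.7 [373. 301.  80.  62.] [0.561 0.333 0.011] zmax 0.034
scene jaw_left 0.73 [372. 306.  46.  38.] [0.57  0.353 0.028] zmax 0.035
scene jaw_left 0.73 [360. 298.  36.  39.] [0.578 0.312 0.029] zmax 0.0
[... 675 characters left out ...]
7
side lid 0.5 [250. 243.  24.  43.] [0.725 0.266 0.05 ] zmax 0.109
side keeper 0.96 [356. 231.  60.  35.] [ 0.641 -0.033  0.012] zmax 0.018
side board 0.89 [420. 214.  63.  33.] [ 0.529 -0.272  0.011] zmax 0.015
side board 0.47 [296. 219.  38.  35.] [0.772 0.023 0.003] zmax 0.02
side board 0.35 [383. 277.  49.  22.] [0.405 0.086 0.006] zmax 0.014
side gauge 0.64 [279. 294.  89.  53.] [0.53  0.343 0.009] zmax 0.031
side jaw_left 0.88 [266. 294.  49.  36.] [0.556 0.354 0.023] zmax 0.032
side jaw_right 0.95 [277. 285.  59.  24.] [0.559 0.31  0.024] zmax 0.032
side bust 0.88 [251. 244.  24.  42.] [0.725 0.266 0.049] zmax 0.11
side spatula 0.97 [299. 220.  41.  38.] [0.765 0.024 0.003] zmax 0.02
```

View pics/scene0.png

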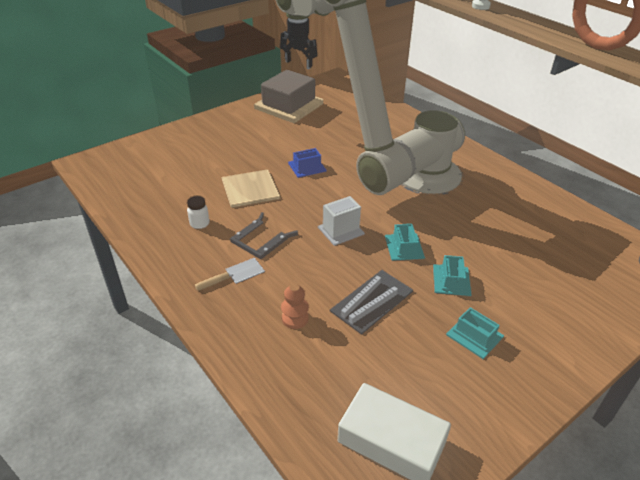

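Run:
```python
from h import *
im={"pixels":cv2.imread("pics/scene0.png")[...,::-1]}
save(im,"crop1.png",(220,150,420,300),4)
P={c:np.load(c+"P.npy") for c in ["scene","side"]}
def R(x0,x1,y0,y1,z0,z1):
    q=[]
    for c in P:
        p=P[c]; m=(p[...,0]>x0)&(p[...,0]<x1)&(p[...,1]>y0)&(p[...,1]<y1)
        print(c,rect(p,m,z0,z1))
print("lidtop");R(.36,.54,.0,.16,.085,.11)
print("foot");R(.33,.55,-.02,.18,.003,.025)
print("keeper");R(.5,.74,-.12,.08,.011,.03)
print("board");R(.4,.67,-.4,-.15,.008,.025)
print("gauge");R(.4,.72,.2,.5,.005,.02)
print("jaws");R(.4,.72,.2,.5,.025,.04)
print("plate only");R(.38,.5,.24,.45,.0055,.015)
```

```text
lidtop
scene (503, (0.43172451853752136, 0.05523335188627243), (0.0717887282371521, 0.09880746901035309), 80.31359100341797)
side (540, (0.4262007474899292, 0.05562617629766464), (0.07048070430755615, 0.09754108637571335), 82.65316009521484)
foot
scene (960, (0.4402022659778595, 0.07971670478582382), (0.21962055563926697, 0.19955191016197205), 0.47144991159439087)
side (565, (0.4389941990375519, 0.08267729729413986), (0.21877364814281464, 0.19117681682109833), 0.6861158609390259)
keeper
scene (597, (0.6349588632583618, -0.05626040697097778), (0.1609775424003601, 0.12698224186897278), 8.815187454223633)
side (409, (0.6342607736587524, -0.056846052408218384), (0.1449449509382248, 0.1312854290008545), 12.452085494995117)
board
scene (1484, (0.5359535217285156, -0.27573466300964355), (0.24479493498802185, 0.2622114419937134), 89.96454620361328)
side (1089, (0.5378773808479309, -0.2584362328052521), (0.22912104427814484, 0.17057986557483673), 70.14842224121094)
gauge
scene (2226, (0.5599663257598877, 0.3498871922492981), (0.2981618344783783, 0.31969812512397766), 89.97943115234375)
side (1632, (0.5714129209518433, 0.3235400915145874), (0.27143242955207825, 0.27698227763175964), 10.274495124816895)
jaws
scene (552, (0.5690977573394775, 0.3321431875228882), (0.16324448585510254, 0.07277315855026245), 10.088568687438965)
side (525, (0.6021465063095093, 0.3138063848018646), (0.10286667943000793, 0.2546769678592682), 77.61951446533203)
plate only
scene (558, (0.4399770200252533, 0.3451676666736603), (0.20889246463775635, 0.11949045956134796), 89.93070983886719)
side (621, (0.4411887228488922, 0.3290252685546875), (0.11898352950811386, 0.16979943215847015), 0.9770095944404602)
```

View pics/crop1.png

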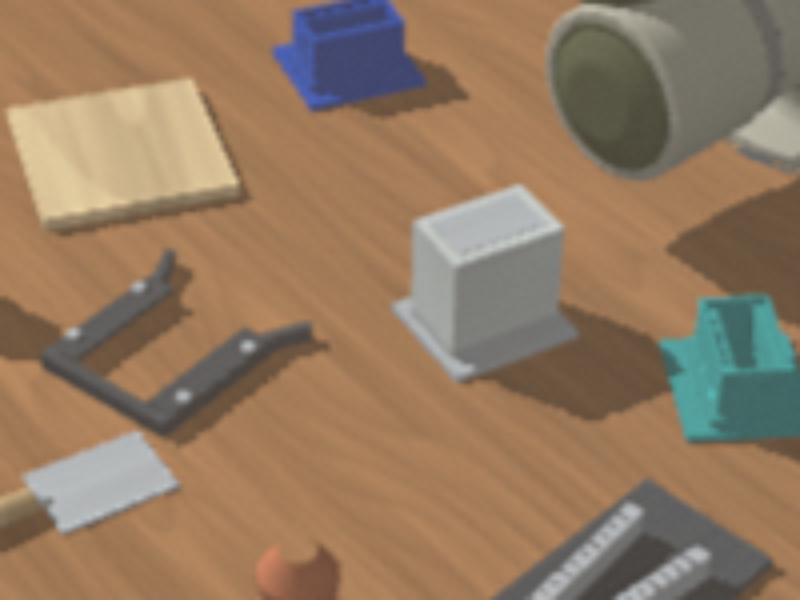

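The candidates are the closed silver tin at (342,220), turquoise open ones at (404,243), (453,275) and (475,330), and a blue one at (307,162). Only the silver one is closed and lidded, and the crop confirms it. The board is at (250,187), the keeper at (264,236) with its mouth facing the tin, and the gauge at (373,301). I'm moving to look from above.

>>> jog_arm --plan "0 0 0 2.74 -2.83 -0.8 0;0 0 0 2.74 -2.83 -0.8 0;0 0 0 2.74 -2.83 -0.8 0;0 0 0 2.74 -2.83 -0.8 0;0 0 0 2.74 -2.83 -0.8 0;0 0 0 2.74 -2.83 -0.8 0;0 0 0 2.74 -2.83 -0.8 0;0 0 0 2.74 -2.83 -0.8 0;0 0 0 2.74 -2.83 -0.8 0;0 0 0 2.74 -2.83 -0.8 0"

```text
time_s: 1.93
position: [0.34, -0.174, 0.312]
tool_rot: [[0.957, 0.29, 0.001], [0.29, -0.957, -0.001], [0.0, 0.001, -1.0]]
ft_force: [0.8, -0.5, -0.1]
grip_width: 0.0853
gripper_force: 0.0
```

>>> jog_arm --plan "0 0 0 2.74 -2.83 0 0;0 0 0 2.74 -2.83 0 0;0 0 0 2.74 -2.83 0 0;0 0 0 2.74 -2.83 0 0;0 0 0 2.74 -2.83 0 0;0 0 6.7 0 0 0 0;0 0 6.7 0 0 0 0;0 0 6.7 0 0 0 0;0 0 6.7 0 0 0 0;0 0 0 0 0 0 0"

```text
time_s: 2.77
position: [0.4297, -0.0005, 0.3114]
tool_rot: [[0.984, -0.176, 0.0], [-0.176, -0.984, -0.0], [0.0, 0.0, -1.0]]
ft_force: [-0.8, 0.3, 0.5]
grip_width: 0.0855
gripper_force: 0.0
```

Run:
```python
from h import *
s=env.observe(); print(s["position"],np.round(s["tool_rot"],3).tolist(),s["time_s"])
im=imaging.get_image("wrist"); save(im,"w1.png"); P=cloud(im); np.save("wP.npy",P)
print(np.round(im["world_from_camera"],3).tolist(), im["fov_y"])
t=(P[...,2]>.085)&(P[...,2]<.105)&(P[...,1]<.16)&(P[...,1]>-.04)&(P[...,0]<.53)
print("lid",rect(P,t,.08,.11), np.nanmedian(P[t],0))
m=(P[...,2]>.009)&(P[...,2]<.03)
for n in ["keeper","tin","lid","board","gauge"]:
    for r in models.outline_of("wrist",n)[:2]:
        q=P[r["region"]]; print(n,r["confidence"],np.round(r["bbox"]),np.nanmedian(q,0))
for n in ["keeper","keeper_lip","lid_top"]:
    for r in models.tip_of("wrist",n)[:2]:
        u,v=np.int32(np.round(r["at"])); print(n,r["confidence"],r["at"],P[v,u])
```

```text
[ 0.42970806 -0.00050215  0.3113525 ] [[0.984, -0.176, 0.0], [-0.176, -0.984, -0.0], [0.0, 0.0, -1.0]] 2.7667
[[-0.176, -0.94, -0.293, 0.504], [-0.984, 0.168, 0.051, -0.013], [0.001, 0.297, -0.955, 0.454], [0.0, 0.0, 0.0, 1.0]] 71.10478137559697
lid (4559, (0.4287758767604828, 0.05507107451558113), (0.060378674417734146, 0.09226643294095993), 82.25409698486328) [0.43191961 0.05417377 0.09517823]
keeper 0.77 [350.  49. 145.  98.] [ 0.60739993 -0.02189134  0.01484993]
keeper 0.48 [ 65. 136. 129. 187.] [0.54718171 0.31305626 0.00888346]
tin 0.87 [278. 192.  79.  80.] [0.4455263  0.01957167 0.00644038]
tin 0.73 [531. 243.  98.  87.] [ 0.31430576 -0.26574155  0.02730141]
lid 0.97 [268. 206.  65.  92.] [0.4344306  0.05210623 0.09501615]
lid 0.69 [349.  48. 145.  97.] [ 0.60729063 -0.02245892  0.0147991 ]
board 0.93 [543.  70. 177. 139.] [ 0.53054243 -0.28810049  0.01251424]
keeper_lip 0.57 [304.8, 6.5] [ 0.64102437 -0.02386298  0.00087989]
lid_top 0.56 [268.4, 210.5] [0.42938192 0.0545055  0.09424424]
```

View pics/w1.png

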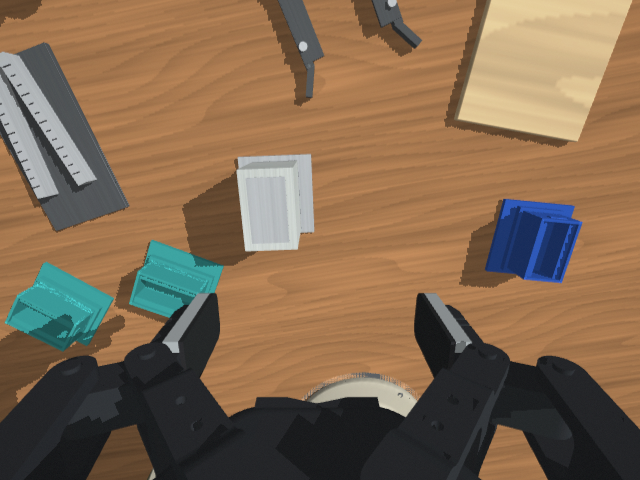

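The silver lid top is at pixel (268,207), and the keeper is cut off at the top of the picture. I'll take one higher, further-forward view for the keeper, board and gauge.

>>> jog_arm --plan "0 0 0 2.9 -1 -2.2 0;0 0 0 2.9 -1 -2.2 0;0 0 0 2.9 -1 -2.2 0;0 0 0 2.9 -1 -2.2 0;0 0 0 0 0 0 0;0 0 0 0 0 0 0"

```text
time_s: 3.72
position: [0.5521, 0.0188, 0.399]
tool_rot: [[0.985, -0.171, 0.0], [-0.171, -0.985, -0.0], [0.0, 0.0, -1.0]]
ft_force: [0.2, -0.5, 0.0]
grip_width: 0.0852
gripper_force: 0.0
```

Run:
```python
from h import *
s=env.observe(); print(s["position"],np.round(s["tool_rot"],3).tolist(),s["time_s"])
im=imaging.get_image("wrist"); save(im,"w2.png"); P=cloud(im); np.save("wP2.npy",P)
box=lambda x0,x1,y0,y1:(P[...,0]>x0)&(P[...,0]<x1)&(P[...,1]>y0)&(P[...,1]<y1)
print("lid",rect(P,box(.3,.55,-.05,.16),.085,.11))
for n,b in dict(keeper=(.5,.75,-.15,.07),board=(.4,.66,-.41,-.17),gauge=(.4,.7,.22,.44)).items():
    m=box(*b)
    for z in [(.006,.025),(.009,.03),(.022,.04)]: print(n,z,rect(P,m,*z))
m=box(.5,.75,-.15,.07)&(P[...,2]>.008)&(P[...,2]<.03)
q=P[m]; np.save("kp.npy",q); print(np.nanpercentile(P[box(.5,.53,.1,.15)][:,2],[5,50,95]))
for n in ["keeper","board","gauge"]:
    for r in models.outline_of("wrist",n)[:2]: print(n,r["confidence"],np.round(r["bbox"]),rect(P,r["region"],.004,.03))
```

```text
[0.55205913 0.01883516 0.39896576] [[0.985, -0.171, 0.0], [-0.171, -0.985, -0.0], [0.0, 0.0, -1.0]] 3.7167
lid (2504, (0.428564190864563, 0.05499497056007385), (0.06008823215961456, 0.09328871965408325), 81.93350982666016)
keeper (0.006, 0.025) (3676, (0.6611278653144836, -0.048858508467674255), (0.22097958624362946, 0.14677777886390686), 16.633886337280273)
keeper (0.009, 0.03) (3638, (0.63225257396698, -0.06077355891466141), (0.15223902463912964, 0.14695502817630768), 14.134563446044922)
keeper (0.022, 0.04) (0,)
board (0.006, 0.025) (11064, (0.5321942567825317, -0.2885924279689789), (0.16118036210536957, 0.16043521463871002), 70.11027526855469)
board (0.009, 0.03) (10984, (0.5321706533432007, -0.2885821461677551), (0.16100101172924042, 0.16018696129322052), 70.00914764404297)
board (0.022, 0.04) (0,)
gauge (0.006, 0.025) (6424, (0.5457046031951904, 0.3269099295139313), (0.21016143262386322, 0.11197798699140549), 7.859011650085449)
gauge (0.009, 0.03) (3314, (0.5460838079452515, 0.3260563611984253), (0.20863516628742218, 0.10949590802192688), 7.679390907287598)
gauge (0.022, 0.04) (2220, (0.5660797953605652, 0.32993283867836), (0.16041652858257294, 0.06965802609920502), 7.825169086456299)
[-0.00090754  0.00057206  0.00192462]
keeper 0.78 [363. 114. 120. 137.] (3565, (0.6325420141220093, -0.060447610914707184), (0.15143559873104095, 0.14509396255016327), 14.081404685974121)
board 0.59 [519. 154. 136. 120.] (11060, (0.5321210622787476, -0.2885659337043762), (0.16118036210536957, 0.16004464030265808), 70.11027526855469)
gauge 0.84 [131. 210. 115. 138.] (7406, (0.5457548499107361, 0.32689398527145386), (0.21019229292869568, 0.11186390370130539), 7.900324821472168)
```

View pics/w2.png

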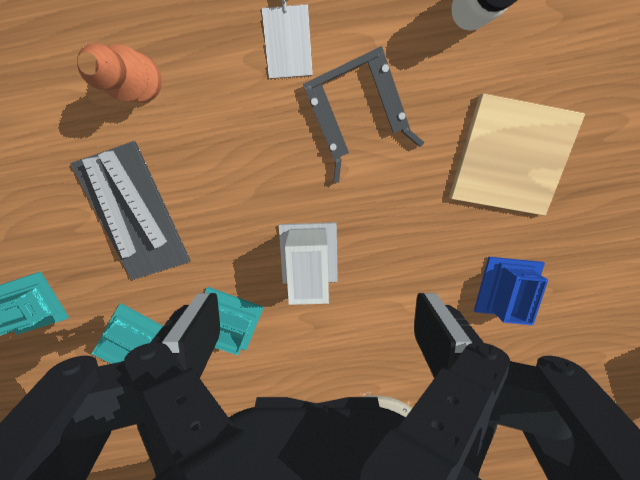

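Run:
```python
from h import *
q=np.load("kp.npy")[:,:2]
from scipy.optimize import minimize_scalar
for a in [14.1]:
  for it in range(4):
    c,s=np.cos(np.radians(a)),np.sin(np.radians(a)); R=np.array([[c,s],[-s,c]])
    p=(q-[.632,-.0605])@R.T
    out=[]
    for x in np.arange(-.03,.055,.005):
        y=p[(abs(p[:,0]-x)<.0025),1]
        up=y[y>0];dn=y[y<0]
        if len(up)>3 and len(dn)>3: out.append((x,up.min(),up.max(),dn.max(),dn.min()))
    out=np.array(out); g=out[(out[:,1]>.02)&(out[:,3]<-.02)]
    sl=[np.polyfit(g[:,0],g[:,k],1)[0] for k in (1,2,3,4)]
    a+=np.degrees(np.mean(sl)); print(a,np.degrees(sl))
  print(np.round(g*1000,1)); print("x range",np.percentile(p[:,0],[0,.2,99.8,100]))
  stop=p[(abs(p[:,1])<.03)]; print("stop x",np.percentile(stop[:,0],[1,5,95,99]),len(stop), "inner y mean",g[:,1].mean(),g[:,3].mean(),g[:,2].mean(),g[:,4].mean())
```

```text
13.994814621687125 [-0.17996304 -0.12881117 -0.26966017  0.15769287]
14.001312193456043 [-0.07394716 -0.02299619 -0.16196833  0.28490198]
14.00125028997831 [-0.08049605 -0.02953266 -0.16862075  0.27840185]
14.001250879743466 [-0.08043366 -0.02947039 -0.16855737  0.27846378]
[[-30.   35.6  60.5 -36.2 -61.8]
 [-25.   35.9  60.3 -36.3 -61.7]
 [-20.   35.5  60.  -36.2 -61.4]
 [-15.   35.6  60.2 -36.4 -61.4]
 [-10.   35.8  60.5 -36.6 -61.1]
 [ -5.   35.5  60.3 -36.1 -60.9]
 [  0.   35.5  60.  -36.3 -60.8]
 [  5.   35.8  60.2 -36.6 -61.6]
 [ 10.   35.5  60.4 -36.4 -61.8]
 [ 15.   35.3  60.3 -36.5 -61.3]
 [ 20.   35.8  59.9 -36.4 -61.1]
 [ 25.   35.6  60.4 -36.5 -61.2]
 [ 30.   35.4  60.1 -36.5 -61.5]
 [ 35.   35.6  60.4 -36.5 -61.8]
 [ 40.   35.4  60.1 -36.4 -61.1]
 [ 45.   35.6  60.4 -36.5 -60.8]
 [ 50.   35.7  60.2 -36.4 -61. ]]
x range [-0.07622147 -0.07429197  0.07585341  0.07619395]
stop x [0.06585551 0.06603979 0.07543184 0.07581327] 344 inner y mean 0.03559254728025853 -0.03641264714693484 0.06025163846328641 -0.06130635718589441
```

>>> jog_arm --plan "0 0 0 -1.825 -0.21 3.4 0;0 0 0 -1.825 -0.21 3.4 0;0 0 0 -1.825 -0.21 3.4 0;0 0 0 -1.825 -0.21 3.4 0;0 0 0 -1.825 -0.21 3.4 0;0 0 0 -1.825 -0.21 3.4 0;0 0 0 -1.825 -0.21 3.4 0;0 0 -1.95 0 0 0 0;0 0 0 0 0 0 0;0 0 0 0 0 0 0" --grip_force 60

```text
time_s: 4.75
position: [0.4277, 0.0551, 0.162]
tool_rot: [[0.99, -0.139, 0.002], [-0.139, -0.99, -0.0], [0.002, 0.0, -1.0]]
ft_force: [0.2, 0.4, -0.1]
grip_width: 0.0853
gripper_force: 0.0
```

>>> jog_arm --plan "0 0 0 0 0 3 0;0 0 0 0 0 3 0;0 0 0 0 0 3 0;0 0 0 0 0 2.9 0;0 0 0 0 0 0 0;0 0 0 0 0 0 255;0 0 0 0 0 0 255;0 0 0 0 0 0 255;0 0 0 0 0 0 255;0 0 0 0 0 0 255"

```text
time_s: 5.58
position: [0.4291, 0.0548, 0.0444]
tool_rot: [[0.99, -0.139, 0.005], [-0.139, -0.99, -0.001], [0.005, 0.0, -1.0]]
ft_force: [-0.9, -3.7, 9.3]
grip_width: 0.0594
gripper_force: 65.0
```

>>> jog_arm --plan "0 0 0 1.5 2.88 0 255;0 0 0 1.5 2.88 0 255;0 0 0 1.5 2.88 0 255;0 0 0 1.5 2.88 0 255;0 0 0 1.5 2.88 0 255;0 0 -5.5 0 0 0 255;0 0 -5.5 0 0 0 255;0 0 -5.5 0 0 0 255;0 0 -5.5 0 0 0 255;0 0 0 0 0 0 255"

```text
time_s: 6.42
position: [0.4833, -0.0984, 0.0445]
tool_rot: [[0.969, 0.247, 0.004], [0.247, -0.969, -0.002], [0.004, 0.003, -1.0]]
ft_force: [0.4, -0.7, 6.0]
grip_width: 0.0592
gripper_force: 67.1
```

Run:
```python
from h import *
for c in ["side","scene","wrist"]:
    im=imaging.get_image(c); P=cloud(im)
    b=(P[...,0]>.38)&(P[...,0]<.6)&(P[...,1]>-.2)&(P[...,1]<.0)
    print(c,"shoulder/foot",rect(P,b&(P[...,0]<.54),.0045,.012),"top",rect(P,b,.09,.098))
    if c=="side": save(im,"s1.png",(300,180,460,300),4)
s=env.observe(); print(s["position"],s["ft_force"],s["wrist_torque"])
```

```text
side shoulder/foot (198, (0.46278250217437744, -0.0888751968741417), (0.2040291428565979, 0.10217063874006271), 74.61063385009766) top (234, (0.47621387243270874, -0.0922451764345169), (0.10794827342033386, 0.0945175439119339), 44.240455627441406)
scene shoulder/foot (326, (0.46109843254089355, -0.1005333662033081), (0.158441960811615, 0.19892290234565735), 0.5402727127075195) top (220, (0.5001128911972046, -0.09464908391237259), (0.08878877758979797, 0.0839911699295044), 52.252994537353516)
wrist shoulder/foot (4061, (0.5156159996986389, -0.12038199603557587), (0.16651414334774017, 0.05090195685625076), 82.78736114501953) top (33419, (0.49784526228904724, -0.09338156133890152), (0.06380941718816757, 0.12170073390007019), 13.956141471862793)
[ 0.48321269 -0.09838068  0.0444709 ] [ 0.05726976 -0.82828854  6.23540957] [0.09455818 0.01227666 0.08096724]
```

>>> jog_arm --plan "0 0 0.3 2.2 0 0 255;0 0 0 2.2 0 0 255;0 0 0 2.2 0 0 255;0 0 0 2.2 0 0 255;0 0 0 2.2 0 0 255;0 0 0 2.2 0 0 255;0 0 0 1.4 0 0 255;0 0 0 0.9 0 0 255;0 0 0 0.7 0 0 255;0 0 0 0 0 0 255"

```text
time_s: 7.4
position: [0.641, -0.0589, 0.0444]
tool_rot: [[0.971, 0.238, 0.004], [0.238, -0.971, -0.001], [0.004, 0.001, -1.0]]
ft_force: [2.5, 2.8, 4.0]
grip_width: 0.0596
gripper_force: 67.1
```

>>> jog_arm --plan "0 0 0 0.2 0 0 255;0 0 0 0.2 0 0 255;0 0 0 0 0 0 255"

```text
time_s: 7.65
position: [0.6431, -0.0585, 0.0445]
tool_rot: [[0.971, 0.237, 0.001], [0.237, -0.971, -0.001], [0.001, 0.001, -1.0]]
ft_force: [-4.3, -0.1, 9.1]
grip_width: 0.0596
gripper_force: 67.3
```

Run:
```python
from h import *
im=imaging.get_image("side"); save(im,"s1.png",(260,160,460,310),4)
s=env.observe(); print(s["position"],s["ft_force"],s["wrist_torque"])
```

```text
[ 0.64308114 -0.05849581  0.04445373] [-3.63490528 -0.60578314  8.22717284] [0.1566264  0.51576781 0.04355759]
```

View pics/s1.png

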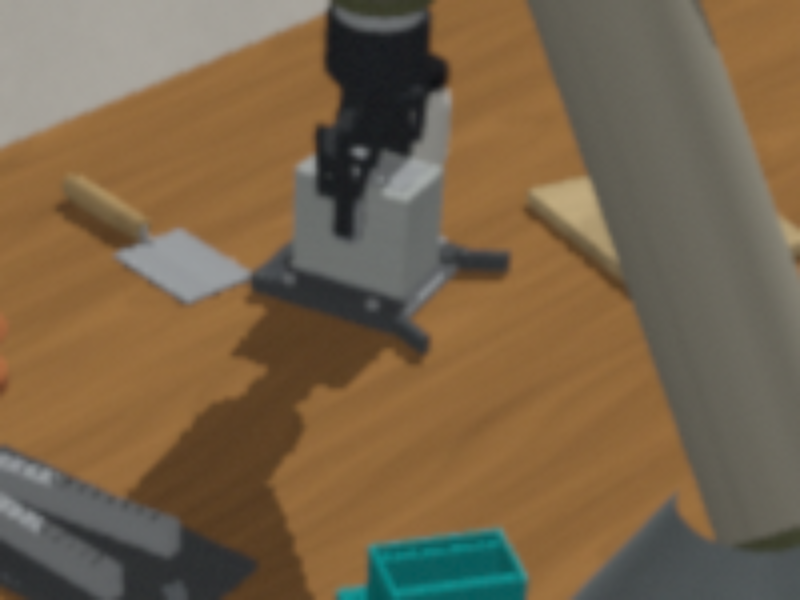

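The tin sits under the lips with its lid seated (crop (370,200)), and about 4 N is bearing on the stop. Now I'll lift straight up.

>>> jog_arm --plan "0 0 0 -0.1 0 0 255;0 0 0 0 0 -0.8 255;0 0 0 0 0 -0.8 255;0 0 0 0 0 -1.2 255;0 0 0 0 0 -1.6 255;0 0 0 0 0 -1.6 255;0 0 0 0 0 -1.6 255;0 0 0 0 0 -1.6 255;0 0 0 0 0 -1.6 255;0 0 0 0 0 -1.6 255" --grip_force 70

```text
time_s: 8.53
position: [0.6419, -0.0585, 0.1684]
tool_rot: [[0.971, 0.237, 0.001], [0.237, -0.971, -0.0], [0.001, 0.001, -1.0]]
ft_force: [-0.8, 0.4, -1.6]
grip_width: 0.0595
gripper_force: 79.0
```

Run:
```python
from h import *
im=imaging.get_image("side"); save(im,"s2.png",(260,130,460,280),4)
s=env.observe(); print(s["position"],s["ft_force"],s["grip_width"])
P=cloud(im); b=(P[...,0]>.54)&(P[...,0]<.72)&(P[...,1]>-.13)&(P[...,1]<.02)
z=P[b][:,2]; print(np.histogram(z,np.arange(0,.3,.01)))
```

```text
[ 0.64317509 -0.05878609  0.17198773] [ 1.11195537 -0.67269879  1.69043702] 0.05938465074108578
(array([437, 424,  96,  92, 119, 143,  74,  77, 110,   0,   0,   0,   0,
        36, 112, 122, 116, 107, 120, 135, 113, 219, 101,  68,  81,  83,
       102, 123,  38]), array([0.  , 0.01, 0.02, 0.03, 0.04, 0.05, 0.06, 0.07, 0.08, 0.09, 0.1 ,
       0.11, 0.12, 0.13, 0.14, 0.15, 0.16, 0.17, 0.18, 0.19, 0.2 , 0.21,
       0.22, 0.23, 0.24, 0.25, 0.26, 0.27, 0.28, 0.29]))
```

View pics/s2.png

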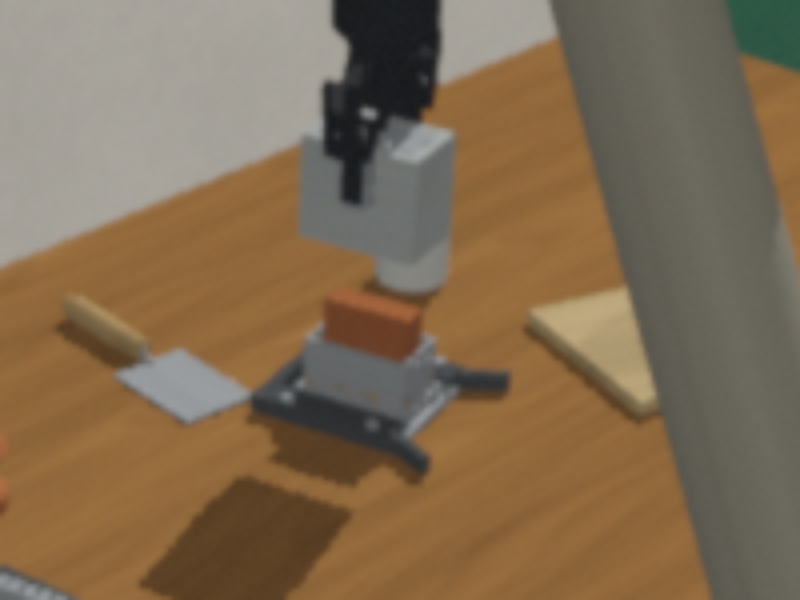

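The lid is clear: its rim is about 56 mm above the bar's top, and the tin is still under the lips with the bar standing in it. Next, the board.

>>> jog_arm --plan "0 0 0 -2.03 2.46 0 255;0 0 0 -2.03 2.46 0 255;0 0 0 -2.03 2.46 0 255;0 0 0 -2.03 2.46 0 255;0 0 0 -2.03 2.46 0 255;0 0 0 -2.03 2.46 0 255;0 0 0 -2.03 2.46 0 255;0 0 0 -2.03 2.46 0 255;0 0 0 0 0 0 255;0 0 0 0 0 0 255"

```text
time_s: 9.42
position: [0.5303, -0.2894, 0.1666]
tool_rot: [[0.972, 0.235, 0.0], [0.235, -0.972, -0.0], [0.0, 0.0, -1.0]]
ft_force: [0.7, -0.0, -1.4]
grip_width: 0.0591
gripper_force: 79.0
```

>>> jog_arm --plan "0 0 0 0 0 2.5 255;0 0 0 0 0 2.5 255;0 0 0 0 0 2.5 255;0 0 0 0 0 2.5 255;0 0 0 0 0 1.6 255;0 0 0 0 0 0.5 255;0 0 0 0 0 0.3 255;0 0 0 0 0 0.2 255;0 0 0 0 0 0 255;0 0 0 0 0 0 255"

```text
time_s: 10.25
position: [0.5317, -0.2874, 0.0425]
tool_rot: [[0.971, 0.239, 0.001], [0.239, -0.971, -0.001], [0.001, 0.001, -1.0]]
ft_force: [-4.0, 3.3, 5.6]
grip_width: 0.0591
gripper_force: 79.7
```

>>> jog_arm --plan "0 0 0 0 0 0 0;0 0 0 0 0 0 0;0 0 0 0 0 0 0;0 0 0 0 0 0 0;0 0 0 0 0 0 0;0 0 0 0 0 -2.5 0;0 0 0 0 0 -4 0;0 0 0 0 0 -4 0;0 0 0 0 0 -4 0;0 0 0 0 0 0 0"

```text
time_s: 11.08
position: [0.5334, -0.2899, 0.1937]
tool_rot: [[0.971, 0.238, 0.011], [0.238, -0.971, -0.009], [0.008, 0.011, -1.0]]
ft_force: [1.3, -0.4, 0.7]
grip_width: 0.0853
gripper_force: 0.0
```

>>> jog_arm --plan "0 0 0 1.5 -2.6 -1 0;0 0 0 1.5 -2.6 -1 0;0 0 0 1.5 -2.6 -1 0;0 0 0 1.5 -2.6 -1 0;0 0 0 1.5 -2.6 -1 0;0 0 0 1.5 -2.6 -1 0;0 0 0 1.5 -2.6 -1 0;0 0 0 0 0 0 0;0 0 0 0 0 0 0"

```text
time_s: 11.83
position: [0.5902, -0.0853, 0.2555]
tool_rot: [[0.971, 0.24, 0.001], [0.24, -0.971, -0.0], [0.001, 0.001, -1.0]]
ft_force: [-0.0, 0.2, 1.0]
grip_width: 0.0852
gripper_force: 0.0
```

Run:
```python
from h import *
s=env.observe(); print(s["position"],np.round(s["tool_rot"],3).tolist(),s["ft_force"])
im=imaging.get_image("wrist"); save(im,"w3.png"); P=cloud(im)
box=lambda x0,x1,y0,y1:(P[...,0]>x0)&(P[...,0]<x1)&(P[...,1]>y0)&(P[...,1]<y1)
k=box(.55,.73,-.14,.02)
print("bar",rect(P,k,.079,.095),np.nanmedian(P[k&(P[...,2]>.075)],0)); print("neck",rect(P,k,.048,.06))
l=box(.44,.62,-.38,-.2); print("lid",rect(P,l,.085,.11),np.nanmedian(P[l&(P[...,2]>.08)][:,2]))
im=imaging.get_image("scene"); P=cloud(im); l=box(.44,.62,-.38,-.2); print("lid",rect(P,l,.08,.11),np.nanpercentile(P[l&(P[...,2]>.08)][:,2],[50,95]))
```

```text
[ 0.59023793 -0.08534713  0.25550726] [[0.971, 0.24, 0.001], [0.24, -0.971, -0.0], [0.001, 0.001, -1.0]] [-0.01330389  0.1968561   0.96986616]
bar (2016, (0.6385360360145569, -0.05612831562757492), (0.06880266219377518, 0.023434950038790703), 13.666679382324219) [ 0.60027121 -0.06685437  0.33588228]
neck (2054, (0.6399433016777039, -0.05715730041265488), (0.08763330429792404, 0.0510248988866806), 13.641183853149414)
lid (4358, (0.532223105430603, -0.28617918491363525), (0.09245381504297256, 0.061426304280757904), 13.788451194763184) 0.09321198578289433
lid (429, (0.5361051559448242, -0.288213312625885), (0.0972137302160263, 0.07200217992067337), 14.88875675201416) [0.09347982 0.09804313]
```

View pics/w3.png

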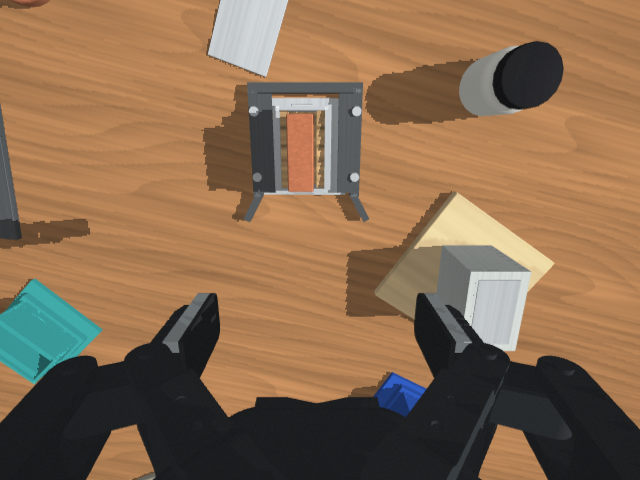

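The lid stands on the board at (490,300), the tin is home, and the bar shows at (300,150) with a free margin beside it. Now to grasp the bar.

>>> jog_arm --plan "0 0 0 2.7 -0.84 0 0;0 0 0 2.7 -0.84 0 0;0 0 0 0 0 3.5 0;0 0 0 0 0 3.5 0;0 0 0 0 0 3.5 0;0 0 0 0 0 3.5 0;0 0 0 0 0 3.5 0;0 0 0 0 0 1.5 0;0 0 0 0 0 0.6 0;0 0 0 0 0 0 0" --grip_force 40

```text
time_s: 12.77
position: [0.6376, -0.0583, 0.0577]
tool_rot: [[0.972, 0.236, -0.003], [0.236, -0.972, 0.001], [-0.003, -0.001, -1.0]]
ft_force: [0.7, -0.4, 0.8]
grip_width: 0.0854
gripper_force: 0.0
```

>>> jog_arm --plan "0 0 0 0 0 0 255;0 0 0 0 0 0 255;0 0 0 0 0 0 255;0 0 0 0 0 0 255;0 0 0 0 0 0 255;0 0 0 0 0 0 255;0 0 0 0 0 0 255;0 0 0 0 0 0 255"

```text
time_s: 13.43
position: [0.6388, -0.0574, 0.0602]
tool_rot: [[0.971, 0.238, 0.001], [0.238, -0.971, -0.0], [0.001, 0.001, -1.0]]
ft_force: [-1.5, -1.0, 5.3]
grip_width: 0.0235
gripper_force: 40.7
```

>>> jog_arm --plan "0 0 0 0 0 -1.5 255;0 0 0 0 0 -2.5 255;0 0 0 0 0 -3 255;0 0 0 0 0 -3 255;0 0 0 -0.53 -4 0 255;0 0 0 -0.53 -4 0 255;0 0 0 -0.53 -4 0 255;0 0 0 -0.53 -4 0 255;0 0 0 -0.53 -4 0 255;0 0 0 -0.53 -4 0 255"

```text
time_s: 14.27
position: [0.5491, 0.1699, 0.159]
tool_rot: [[0.971, 0.237, -0.001], [0.237, -0.971, 0.0], [-0.001, -0.0, -1.0]]
ft_force: [1.2, 0.3, -1.0]
grip_width: 0.0232
gripper_force: 39.8
```

>>> jog_arm --plan "0 0 0 -0.53 -4 0 255;0 0 0 -0.53 -4 0 255;0 0 0 -0.53 -4 0 255;0 0 0 -0.53 -4 0 255;0 0 5.9 0 0 0 255;0 0 0 0 0 0 255;0 0 0 0 0 0 255"

```text
time_s: 14.85
position: [0.4917, 0.3185, 0.1589]
tool_rot: [[0.99, 0.139, -0.001], [0.139, -0.99, -0.001], [-0.001, 0.001, -1.0]]
ft_force: [0.7, -0.8, -1.9]
grip_width: 0.0234
gripper_force: 40.0
```

Run:
```python
from h import *
s=env.observe(); p=s["position"]; R=s["tool_rot"]; print(p,np.round(R,3).tolist(),s["ft_force"],s["grip_width"])
im=imaging.get_image("wrist"); save(im,"w4.png"); P=cloud(im)
b=(P[...,0]>.43)&(P[...,0]<.7)&(P[...,1]>.22)&(P[...,1]<.44)
print("jaws",rect(P,b,.024,.038),"bar",rect(P,b,.165,.2),np.histogram(P[b&(P[...,2]>.08)][:,2],12))
```

```text
[0.4916914  0.31849772 0.15892591] [[0.99, 0.139, -0.001], [0.139, -0.99, -0.001], [-0.001, 0.001, -1.0]] [ 0.68607974 -0.81023746 -1.90016318] 0.0233878926662075
jaws (7074, (0.5667847990989685, 0.33026570081710815), (0.16119208931922913, 0.06898695975542068), 7.860179901123047) bar (12723, (0.4933583438396454, 0.3179816007614136), (0.07258451730012894, 0.051504526287317276), 30.592884063720703) (array([  206,   264,   317,   648,  1286,  9957,  1755,  6614,  8217,
       14124, 20446, 13536]), array([0.12458631, 0.13596853, 0.14735076, 0.15873298, 0.1701152 ,
       0.18149742, 0.19287964, 0.20426186, 0.21564408, 0.2270263 ,
       0.23840852, 0.24979074, 0.26117296]))
```

View pics/w4.png

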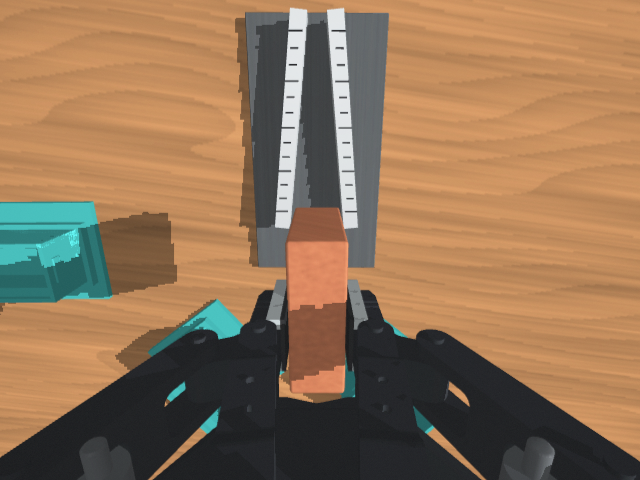

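The bar at (318,240) lines up with the slot centre at column 318. Lowering it in.

>>> jog_arm --plan "0 0 0 0 0 2.5 255;0 0 0 0 0 3 255;0 0 0 0 0 3 255;0 0 0 0 0 1.8 255;0 0 0 0 0 0.6 255;0 0 0 0 0 0.4 255;0 0 0 0 0 0.2 255;0 0 0 0 0 0 255;0 0 0 0 0 0 255"

```text
time_s: 15.65
position: [0.4926, 0.3187, 0.0455]
tool_rot: [[0.991, 0.136, 0.002], [0.136, -0.991, 0.001], [0.002, -0.001, -1.0]]
ft_force: [0.5, -0.3, -1.8]
grip_width: 0.0232
gripper_force: 39.9
```

>>> jog_arm --plan "0 0 0 0 0 0.08 255;0 0 0 0 0 0.08 255;0 0 0 0 0 0 255;0 0 0 0 0 0 255"

```text
time_s: 15.98
position: [0.4924, 0.3188, 0.0442]
tool_rot: [[0.991, 0.137, 0.002], [0.137, -0.991, 0.001], [0.002, -0.0, -1.0]]
ft_force: [-1.1, -1.5, 6.1]
grip_width: 0.0235
gripper_force: 40.9
```

>>> jog_arm --plan "0 0 0 0 0 -0.06 255;0 0 0 1.2 0 0 255;0 0 0 1.2 0 0 255;0 0 0 1.2 0 0 255;0 0 0 1.2 0 0 255;0 0 0 0.8 0 0 255;0 0 0 0.3 0 0 255;0 0 0 0 0 0 255" --grip_force 25

```text
time_s: 16.65
position: [0.551, 0.327, 0.0442]
tool_rot: [[0.991, 0.136, 0.001], [0.136, -0.991, 0.001], [0.001, -0.0, -1.0]]
ft_force: [-1.3, 0.4, 3.2]
grip_width: 0.0234
gripper_force: 40.8
```

>>> jog_arm --plan "0 0 0 0.25 0 0 255;0 0 0 0.25 0 0 255;0 0 0 0.25 0 0 255;0 0 0 0 0 0 255" --grip_force 25

```text
time_s: 16.98
position: [0.5577, 0.3279, 0.0442]
tool_rot: [[0.991, 0.137, 0.0], [0.137, -0.991, 0.0], [0.0, -0.0, -1.0]]
ft_force: [-3.1, -0.4, 6.0]
grip_width: 0.0235
gripper_force: 41.1
```

>>> jog_arm --plan "0 0 0 0.2 0 0 255;0 0 0 0.2 0 0 255;0 0 0 0 0 0 255"

```text
time_s: 17.23
position: [0.5615, 0.3285, 0.0442]
tool_rot: [[0.991, 0.137, -0.0], [0.137, -0.991, 0.0], [-0.0, -0.0, -1.0]]
ft_force: [-2.9, -0.6, 6.2]
grip_width: 0.023
gripper_force: 41.1
```

>>> jog_arm --plan "0 0 0 0.12 0 0 255;0 0 0 0.12 0 0 255;0 0 0 0 0 0 255"

```text
time_s: 17.48
position: [0.5626, 0.3287, 0.0443]
tool_rot: [[0.991, 0.137, -0.003], [0.137, -0.991, -0.0], [-0.003, 0.0, -1.0]]
ft_force: [-8.6, -2.8, 9.7]
grip_width: 0.0231
gripper_force: 41.6
```

>>> jog_arm --plan "0 0 0 0.1 0 0 255;0 0 0 0 0 0 255;0 0 0 0 0 0 255"

```text
time_s: 17.73
position: [0.5629, 0.3288, 0.0443]
tool_rot: [[0.991, 0.137, -0.004], [0.137, -0.991, -0.001], [-0.004, 0.0, -1.0]]
ft_force: [-13.5, -2.1, 13.4]
grip_width: 0.0233
gripper_force: 41.9
```

>>> jog_arm --plan "0 0 0 0 0 0 150;0 0 0 0 0 0 80;0 0 0 0 0 0 0;0 0 0 0 0 0 0;0 0 0 0 0 0 0;0 0 0 0 0 -2 0;0 0 0 0 0 -3.5 0;0 0 0 -2 0 -3.5 0;0 0 0 -3 0 -2.5 0;0 0 0 0 0 0 0"

```text
time_s: 18.57
position: [0.5138, 0.3227, 0.1641]
tool_rot: [[0.99, 0.138, 0.007], [0.138, -0.99, 0.003], [0.007, -0.002, -1.0]]
ft_force: [1.1, 0.7, 0.9]
grip_width: 0.0854
gripper_force: 0.0
```

Run:
```python
from h import *
s=env.observe(); p=s["position"]; R=s["tool_rot"]; print(p,s["ft_force"],s["time_s"])
im=imaging.get_image("wrist"); save(im,"w5.png"); P=cloud(im)
b=(P[...,0]>.43)&(P[...,0]<.7)&(P[...,1]>.22)&(P[...,1]<.44)
j=rect(P,b,.024,.036); r=rect(P,b,.06,.076); print("jaws",j,"bar",r)
a=np.radians(7.86); e=np.array([np.cos(a),np.sin(a)]); n=np.array([-e[1],e[0]])
d=np.array(r[1])-np.array(j[1]); print("bar in gauge",d@e+.02,d@n, np.nanmedian(P[b&(P[...,2]>.06)&(P[...,2]<.08)],0))
```

```text
[0.51384439 0.32265013 0.16414145] [1.05734067 0.66912617 0.92004301] 18.5667
jaws (6143, (0.566503643989563, 0.3305428624153137), (0.16085276007652283, 0.06932111829519272), 8.036760330200195) bar (3406, (0.5621911287307739, 0.3294426202774048), (0.07017161697149277, 0.024001723155379295), 8.222345352172852)
bar in gauge 0.015577538641728037 -0.0005001561295337933 [0.56492766 0.32977866 0.06834452]
```

View pics/w5.png

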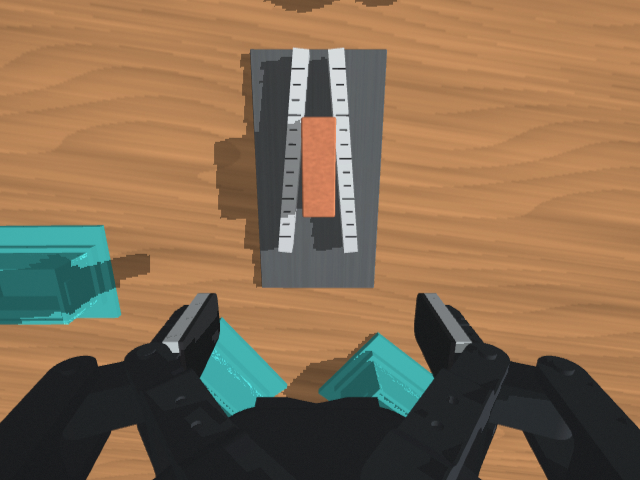

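The bar stands wedged in the slot at (319,165), x = 15.6 mm, and the wedging force ran along the slot (lateral 0.2 N), so both jaws bear. One last check of tin and lid before handing in.

>>> jog_arm --plan "0 0 0 0 3.5 -2 0;0 0 0 0 3.5 -2 0;0 0 0 0 3.5 -2 0;0 0 0 0 3.5 -2 0;0 0 0 0 3.5 -2 0;0 0 0 0 3.5 -2 0;0 0 0 0 3.5 0 0;0 0 0 0 3.5 0 0;0 0 0 0 0 0 0;0 0 0 0 0 0 0"

```text
time_s: 19.45
position: [0.5544, 0.0426, 0.277]
tool_rot: [[0.991, 0.133, -0.002], [0.133, -0.991, 0.0], [-0.002, -0.001, -1.0]]
ft_force: [-0.3, -0.2, 0.1]
grip_width: 0.0853
gripper_force: 0.0
```

Run:
```python
from h import *
im=imaging.get_image("wrist"); P=cloud(im)
box=lambda x0,x1,y0,y1:(P[...,0]>x0)&(P[...,0]<x1)&(P[...,1]>y0)&(P[...,1]<y1)
k=box(.55,.73,-.14,.02); print("neck",rect(P,k,.049,.062),"any high",rect(P,k,.065,.1))
print("lid",rect(P,box(.44,.62,-.38,-.2),.085,.1),"bar",rect(P,box(.43,.7,.22,.44),.06,.076))
s=env.observe();print(s["position"],s["qvel"])
```

```text
neck (2176, (0.6395717263221741, -0.05724957957863808), (0.08674398809671402, 0.05208233743906021), 13.82912826538086) any high (0,)
lid (4112, (0.5308180451393127, -0.2817724943161011), (0.09391522407531738, 0.05566584691405296), 15.27932357788086) bar (2000, (0.5620986819267273, 0.32888394594192505), (0.07009559124708176, 0.026666782796382904), 8.849605560302734)
[0.55412935 0.0439617  0.27721776] [ 2.11210399 -0.56646461  0.12221332  0.02858781  0.15891306  0.13296506]
```

```bash
python3 -c "
from rig import job
print(job.close_job())"
```

```text
the job is handed in; nothing more can be done
None
```

I've handed the job in without seeing a verdict: the last check put the tin home in the keeper, the lid standing open end down on the board and the bar wedged at about x = 15.6 mm in the gauge, and the arm stayed clear of the figurine, jar and spatula.

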